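# Hang the catch tray on the marble sorter and shift its lever to yellow

### The arm

A 6-joint arm with a two-finger parallel gripper is mounted at the origin on the work surface. World frame = base frame: x ahead of the robot, y to its left, z up, the work surface at z = 0. Lengths are in mm, angles in rad, forces in N, time in s.
With the tool pointing down it reaches from about 275 to 725 mm from the base axis. Payload 5.6 kg.
Tool frame: the origin (TCP) lies between the finger pads; the fingertips stand 14 mm ahead of it and the grasp point (between the pads) lies 5 mm behind it; z points along the fingers, y is the direction in which the jaws open and shut (so a half turn about z gives the same grasp; the last joint's range is limited). The gripper opens to 85 mm and grips with 20 to 120 N. Pads are 22 mm wide; open, the fingers measure 114 mm over their backs; the gripper's body (76 mm by 85 mm) begins 54 mm behind the grasp point. The pads swing forward as they close: fully open they stand 13 mm farther back than shut.
Start: joints at [1.627, 0.255, 0.108, 0, -1.424, -0.285], TCP at [124.717, 535.666, 245.283] pointing down, gripper open.
Joint ranges: [-2.95, 2.95], [-1.21, 1.97], [-1.09, 1.5], [-2.87, 1.71], [-2.94, -0.07], [-3.05, 3.05]. Speed limits (rad/s): [2.57, 2.57, 3.14, 3.14, 3.14, 3.14].

### API

Orientations are given as a unit quaternion [x, y, z, w].
In Python, from rig import telemetry, optics, sign_off gives the robot as it stands.
- The arm moves only by the shell command python3 -m creep 'ROWS' [OPENING] [FORCE]. ROWS is JSON, one flat list of numbers, 6 for each row, row after row: the shift along the tool's x, y, z in m, then the turn, a rotation vector about the tool's x, y, z in rad. In form: [x, y, z, ax, ay, az, x, y, z, ax, ay, az, ...]. A call has 1 to 20 rows; each row shifts and turns the commanded pose from where the row before left it, along the tool's axes as they then stand; what a row does not reach is not made up. A row lasts 1/8 s, in which the tool goes at most 62.5 mm and 10.7 degrees, less where a joint would pass 70% of its speed; a pose out of reach is approached as far as the arm can. A call with a gripper value outside its range is refused whole. OPENING is the finger opening in m, from 0 to 0.0854, set as the call begins (- or left out, the last holds). The fingers move at their own pace and stop on an object; FORCE is the grip in N (left out, the last holds). Time passes only in rows, so rows that do not move let the fingers close. It gives the time, the measured TCP pose, the force and the opening at its end, in the units of the state.
- telemetry.read_state(): the state, without advancing time (a new reading comes with each control period).
- optics.camera(name): name is "scene" or "top"; returns a dict with "image" (420x560x3 uint8, blue, green, red), "K" (3x3 intrinsics, pixels), "position" and "rotation" of the camera in the world. Camera axes: x right, y up, looking along -z (the intrinsics and any distortion apply to the point x, -y, -z); pixel columns grow to the right and rows downward; lengths in mm; the calibration is good to about 2 mm. A picture is of the moment at which its call begins. There is no depth.
- sign_off(): hands the job in, once; it reports no verdict.
The state is a dict: "t": time; "joint_pos": joint angles; "joint_velocities": joint speeds; "tau": joint torques, N m; "eef_pos": TCP position; "orientation": TCP orientation; "wrist_force": force on the tool from outside, world axes, zero at the start; "wrist_torque": the same for the moment, N m; "opening": finger opening in mm.
Only numpy, scipy, OpenCV 4.12 (cv2) and the standard library are available. Lean on these libraries where they do the work, as an engineer would, in place of code of your own. Each camera call takes 0.05 s, during which the arm holds its last target. There are 200 camera calls.

### The job

Get the marble sorter ready to run yellow marbles. First hook the red catch tray's two claws into the slotted uprights on the end of the sorter and press it down until the catch locks it; then work the selector lever along the zigzag gate and leave it fully home in the slot beside the yellow marble. Let go of both, and do not shove or upset the mug, the glass dish or the vial.

Things in the scene. Friction and masses are not known exactly. Their poses are not given: they have to be found in the camera images.
- tray_centre (a point): Centre, half-way up, of the red catch tray: a trough 110 mm long (x), 50 mm wide (y), 34 mm high (z), about 0.2 kg, standing on the shelf at the start. Back face with the claws at x = +55 mm, closed front at x = -55 mm; end flanges 4 mm thick at the back reach y = +-32 mm. Grip it across its long outer walls, best nearer the claws: pressed far from them it tips in the grip.
- dock (a point): Where tray_centre must be once hung and locked, 67 mm above the shelf and square with these axes (the sorter's; let go, its centre droops 5 mm, its free end 11 mm). To hook: bring the tray level along +x with its centre 13 to 17 mm above this height until its back face meets the uprights, then press down; in the last 10 mm the catch resists with up to about 8 N, then snaps over the tray's floor.
- catch (a joint): Sprung brass nose between the uprights: 0 = out (its rest, and when the tray is locked), up to 0.006 m when pushed in by the passing tray.
- sorter: The blue marble sorter, fixed. Origin on the shelf surface below upright_slots, at the uprights' front face; +x runs from the uprights into the box, z up. The box spans x 26 to 186, y -62 to 62 mm, the gate plate's top at z = 97.5; a hopper stands on its +y side (x 55 to 155, out to y = 140, 106 mm high).
- gate_centre (a point): Centre of the zigzag gate, in the middle of the 5 mm gate plate, (105, 0, 95) mm in the sorter's frame, same axes. Its track is 12.5 mm wide for an 8.5 mm stem; centre line (x, y mm from here): (-30,25) (-30,9) (-10,9) (-10,-25), back to (-10,-9), (10,-9) (10,25), back to (10,9), (30,9) (30,-25). The lever starts in the first slot (slot1) or at its mouth.
- lever_knob (a point): Centre of the black ball knob, 26 mm across, at the top of the selector lever, 140 mm from its pivot. The lever is not sprung: light friction holds it where it is left (under 1 N at the knob).
- lever_stem (a point): Point on the lever 90 mm from its pivot, that is, where the stem passes through the gate.
- yellow_marble (a point): Centre of the yellow marble (14 mm) fixed on the gate plate beside its slot.
- teal_marble (a point): The same, teal.
- red_marble (a point): The same, red.
- mug_mid (a point): Half-way up the axis of the teal enamel mug, 76 mm across the rim, 85 mm high, with a handle; leave alone.
- dish_mid (a point): Half-way up the axis of the frosted glass dish, 90 mm across, 35 mm high; leave alone.
- vial_mid (a point): Half-way up the axis of the corked vial of yellow marbles, 34 mm across, 95 mm high; leave alone.
- tray: The red catch tray itself, origin at the centre of its underside.
- sway (a joint): Lever tilt across the gate (rad): 0 upright, positive towards the sorter's +y.
- shift (a joint): Lever tilt along the gate (rad): 0 upright, positive towards the sorter's +x.
- tray_claws (a point): Midway between the tray's two steel claws, on the tray's back face, 21 mm above its underside; axes as tray_centre. Claws at y = +-22 mm, 7 mm wide: a tongue 3 to 10 mm above this point runs 11.5 mm back (+x), and its last 5 mm turn down to 10 mm below this point.
- upright_slots (a point): Midway between the two slots, at mid-height (88 mm above the shelf), on the uprights' front face, x into the sorter. Slots at y = +-22 mm, 12 mm wide, 28 mm high; uprights 4 mm thick, tops 112 mm above the shelf. When hung and locked, tray_claws is 17 mm below this point. Between them, 58 mm above the shelf, a sprung brass catch nose sticks out 3 mm.
- slot1 (a point): Dead end of the first slot: with the stem against the end it is at (-30, 25) mm from gate_centre. A white dot lies beside it.
- slot2 (a point): Dead end of the second slot, (-10, -25) mm from gate_centre. Beside slots 2, 3 and 4, 13 mm beyond the end at y = +-38 mm, sits a coloured marble; which colour is where varies.
- slot3 (a point): Dead end of the third slot, (10, 25) mm from gate_centre.
- slot4 (a point): Dead end of the last slot, (30, -25) mm from gate_centre.
- lever_pivot (a point): The point about which the selector lever tilts every way, 90 mm straight below gate_centre. Where the stem crosses the gate plane at (x, y) mm, the knob lies 140 mm from here along the direction (x, y, 90).
Things that resemble listed ones, but are neither listed nor needed, are in the scene too. There is more than one size of the tray; the job needs the larger.

How it is judged (in metres and radians):
On the way, in this order (a step that is already met when the one before it is completed fails the run):
1. the tray hangs on the uprights, locked by the catch (x of tray_claws in the frame of upright_slots between -0.006 and 0.004 m and y of tray_claws in the frame of upright_slots between -0.006 and 0.006 m and z of tray_claws in the frame of upright_slots between -0.021 and -0.013 m and angle between tray_claws's own z axis and vertical below 0.15 rad and angle between the x axis of tray_claws and the x axis of upright_slots, either way round below 0.15 rad and value of joint catch below 0.002 m), for 0.2 s.
2. with the tray still locked, the lever is in the slot beside the yellow marble (all of step 1 and horizontal distance between lever_stem and yellow_marble below 0.02 m), for 0.2 s.
At the end, for the whole second after the job is handed in: The tray hangs locked: back face within 6 mm of the uprights, centred within 6 mm, tray_claws 13 to 21 mm below upright_slots, level within 0.15 rad, catch out; the lever's stem is within 20 mm of the yellow marble (13 mm when fully home); all released and at rest (all of step 2 and linear speed of tray below 0.02 m/s and velocity of joint sway between -0.1 and 0.1 rad/s and velocity of joint shift between -0.1 and 0.1 rad/s); the robot touches nothing.
It fails at once if the mug is pushed more than 30 mm or tipped over (distance of mug_mid from where it was at the start of the episode above 0.03 m or angle between mug_mid's own z axis and vertical above 0.5 rad).
It fails at once if the dish is pushed more than 30 mm or tipped over (distance of dish_mid from where it was at the start of the episode above 0.03 m or angle between dish_mid's own z axis and vertical above 0.5 rad).
It fails at once if the vial is pushed more than 30 mm or tipped over (distance of vial_mid from where it was at the start of the episode above 0.03 m or angle between vial_mid's own z axis and vertical above 0.5 rad).
It also fails if it takes over 58 s, if anything falls off the work surface, if the arm or the gripper's body presses on something with over 40 N, if the wrist force passes 120 N, or if a joint passes its speed limit or range.

## Working session

There is one attempt and no reset: what is moved stays moved. The work goes in short steps, Python scripts to look and compute and a shell command to move; the robot and the scene stay as the last step left them, time stands still between calls to the robot, and variables do not carry over. Pictures are saved under pics/ and viewed, about 8 in all and at most 12, crops included, and the job is handed in when it is done.

```bash
ls; mkdir -p pics; cat > h.py <<'E'
import numpy as np, cv2, pickle
from rig import telemetry, optics
def snap(name, tag):
    c=optics.camera(name); cv2.imwrite(f'pics/{tag}.png',c['image']); pickle.dump(c,open(f'{tag}.pkl','wb')); return c
def load(tag): return pickle.load(open(f'{tag}.pkl','rb'))
def ray(c,u,v):
    K=np.array(c['K']); d=np.linalg.inv(K)@[u,v,1]; d=np.array([d[0],-d[1],-d[2]])
    return np.array(c['position'],float),np.array(c['rotation'])@d
def onz(c,u,v,z):
    p,d=ray(c,u,v); return p+d*(z-p[2])/d[2]
def tri(obs):
    A=0;b=0
    for c,u,v in obs:
        p,d=ray(c,u,v); d=d/np.linalg.norm(d); M=np.eye(3)-np.outer(d,d); A=A+M;b=b+M@p
    return np.linalg.solve(A,b)
def proj(c,P):
    q=np.array(c['rotation']).T@(np.array(P,float)-np.array(c['position'])); q=np.array(c['K'])@[q[0],-q[1],-q[2]]
    return q[:2]/q[2]
E
python3 - <<'E'
from h import *
for n in('scene','top'):
    c=snap(n,n+'0'); print({k:v for k,v in c.items() if k!='image'})
print(telemetry.read_state())
a=[cv2.imread(f'pics/{n}0.png') for n in('scene','top')]
E
```

```text
pics
{'K': array([[436.4441752 ,   0.        , 283.61168792],
       [  0.        , 436.4441752 , 202.96239735],
       [  0.        ,   0.        ,   1.        ]]), 'position': array([1153.75990072, -535.59585261,  769.71823161]), 'rotation': array([0.39324958, 0.18289618, 0.35807928, 0.82685125])}
{'K': array([[469.1459576 ,   0.        , 282.7413665 ],
       [  0.        , 469.1459576 , 206.25025552],
       [  0.        ,   0.        ,   1.        ]]), 'position': array([ 365.47273148,   -5.98541046, 1262.82493212]), 'rotation': array([-0.05099598,  0.04029426,  0.71408541, -0.69703501])}
{'t': 0.1, 'joint_pos': array([ 1.62661227e+00,  2.55704687e-01,  1.07188440e-01, -4.18073087e-04,
       -1.42388053e+00, -2.84572424e-01]), 'joint_velocities': array([-0.00023951, -0.00125976,  0.00248619,  0.00050335, -0.00192351,
        0.00132972]), 'tau': array([-3.30140727e-03, -3.87598050e+01,  2.38475221e+01,  5.37790507e+00,
       -3.74276729e-03,  5.45453815e-06]), 'eef_pos': array([124.58703671, 535.30439759, 244.49950476]), 'orientation': array([ 9.93462086e-01, -1.14159541e-01, -6.82353872e-05,  8.23684880e-04]), 'wrist_force': array([0.35348575, 0.70189391, 0.46375364]), 'wrist_torque': array([-0.02642616,  0.00994646,  0.03312339]), 'opening': 85.12524254598652}
```

View pics/scene0.png

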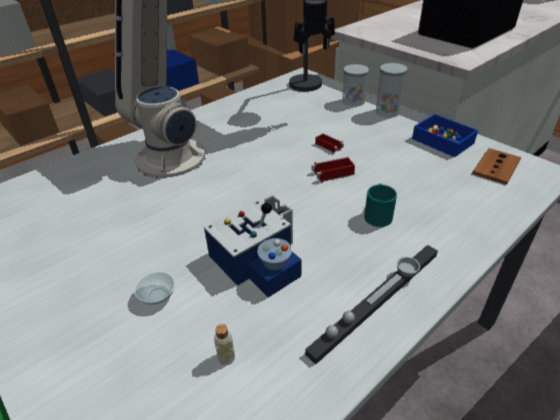

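View pics/top0.png

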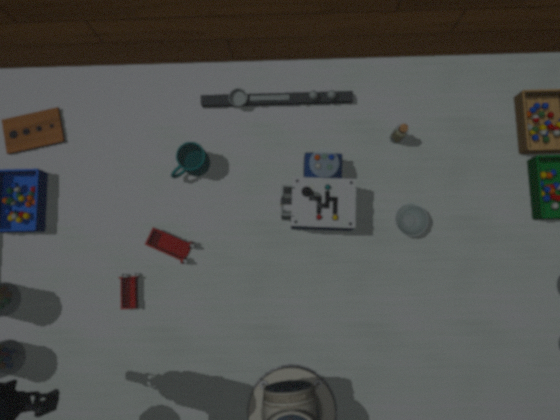

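The scene picture shows red trays at (333,169) and (329,143), the sorter at (248,235) and its uprights at (280,208). In the top picture the trays are at (170,243) and (130,292), and the sorter at (323,203) with its uprights on the left. The tray at (170,243) is the larger one, with claws towards its right end. I'll confirm that in an enlarged crop.

```bash
python3 - <<'E'
import re
s=open('h.py').read()
s=s.replace("import numpy","from scipy.spatial.transform import Rotation as Ro\nimport numpy",1)
s=s.replace("np.array(c['rotation'])","Ro.from_quat(c['rotation']).as_matrix()")
open('h.py','w').write(s)
E
python3 - <<'E'
from h import *
a=cv2.imread('pics/top0.png');b=cv2.imread('pics/scene0.png')
def cr(im,x,y,w,h,s): return cv2.resize(im[y:y+h,x:x+w],None,fx=s,fy=s,interpolation=cv2.INTER_CUBIC)
g=lambda i:np.clip(255*(i/255.)**.6,0,255).astype(np.uint8)
A=cr(g(a),115,215,100,100,4);B=cr(g(a),270,140,100,100,4)   # top: tray, sorter
cv2.imwrite('pics/c1.png',np.hstack([A,B]))
A=cr(b,300,125,66,66,6);B=cr(b,200,190,110,110,3.6)
cv2.imwrite('pics/c2.png',np.hstack([A,B]))
c=load('top0');s=load('scene0')
print(onz(c,170,243,34),onz(s,333,169,20),onz(c,130,292,20),onz(s,329,143,20))
E
```

```text
[435.55127859 308.99853884  34.        ] [434.49737098 308.33791125  20.        ] [310.47018349 416.925411    20.        ] [322.1121134  412.03256735  20.        ]
```

View pics/c1.png

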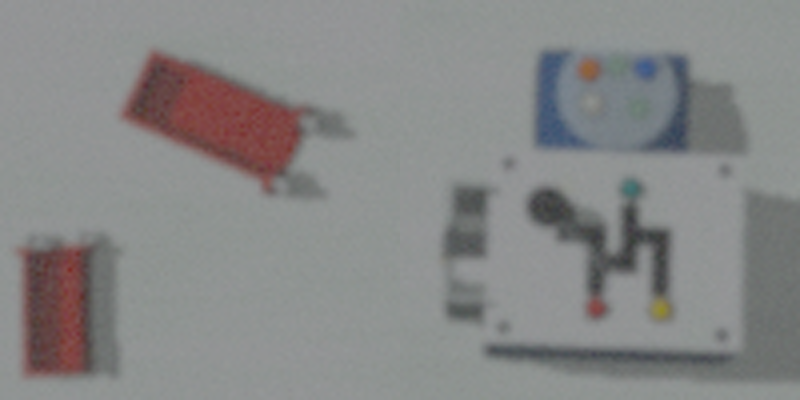

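View pics/c2.png

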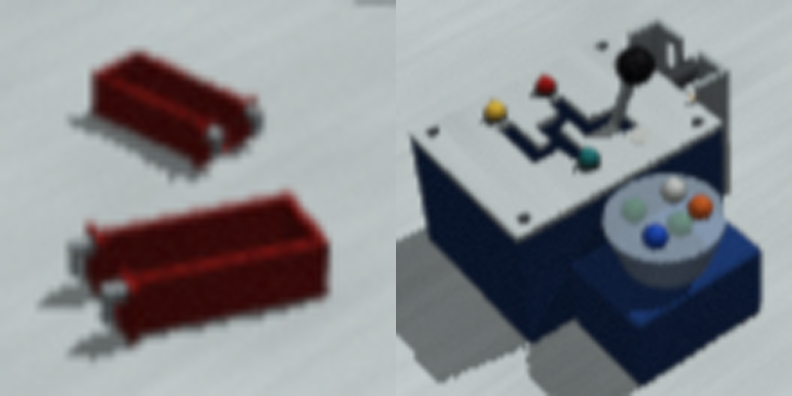

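```bash
cat >> h.py <<'E'
from scipy.optimize import least_squares
def fit(obs,x0,z0=0,tag=''):
    # obs: (cam, u,v, local xyz); free x,y,yaw
    def f(p):
        R=Ro.from_euler('z',p[2]).as_matrix()
        return np.concatenate([proj(c,R@np.array(l,float)+[p[0],p[1],z0])-[u,v] for c,u,v,l in obs])
    r=least_squares(f,x0,loss='soft_l1'); print(tag,r.x.round(4)); print(f(r.x).reshape(-1,2).round(1).tolist()); return r.x
E
cat > m1.py <<'E'
from h import *
c=load('top0');s=load('scene0')
T=lambda x,y,l:(c,270+(x-400)/4,140+y/4,l); S=lambda x,y,l:(s,200+(x-396)/3.6,190+y/3.6,l)
t=[T(596,308,(95,-38,103)),T(661,308,(135,-38,103)),T(631,188,(115,38,103)),T(745,155,(186,62,97.5)),T(742,350,(186,-62,97.5)),T(487,345,(26,-62,97.5))]
q=[S(496,111,(135,-38,103)),S(545,86,(95,-38,103)),S(589,157,(115,38,103)),S(412,136,(186,-62,97.5)),S(517,238,(186,62,97.5)),S(722,122,(26,62,97.5))]
x0=[480,50,-1.57]
for k,n in((t,'top'),(q,'scene'),(t+q,'both')): P=fit(k,x0,0,'sorter '+n)
T=lambda x,y,l:(c,115+x/4,215+y/4,l); S=lambda x,y,l:(s,300+x/6,125+y/6,l)
t=[T(155,52,(-55,25,34)),T(124,116,(-55,-25,34)),T(307,110,(55,32,34)),T(268,188,(55,-32,34))]
q=[S(327,243,(-55,25,34)),S(327,293,(-55,25,0)),S(290,196,(-55,-25,34)),S(90,228,(55,-32,34)),S(130,342,(55,32,0))]
for k,n in((t,'top'),(q,'scene'),(t+q,'both')): Q=fit(k,[435,309,-2],0,'tray '+n)
for nm,u,v,z in(('mug',190,158,85),('dish',413,221,35),('vial',400,131,90)): print(nm,onz(c,u,v,z).round())
print('knob',tri([(c,270+(547-400)/4,140+207/4),(s,200+(635-396)/3.6,190+66/3.6)]).round(1))
E
python3 m1.py
```

```text
sorter top [529.9319  12.7588  -1.6198]
[[0.3, -0.1], [0.2, 0.3], [0.0, -0.1], [-0.3, -0.2], [0.2, 0.2], [-0.5, -0.2]]
sorter scene [533.1075  12.3155  -1.6245]
[[-0.2, 0.1], [0.1, -0.1], [0.1, 0.3], [-0.7, -0.7], [0.3, 0.1], [0.2, 0.1]]
sorter both [531.2765  12.7445  -1.6224]
[[0.2, -0.5], [0.1, -0.1], [0.1, -0.5], [-0.2, -0.5], [0.1, -0.2], [-0.5, -0.7], [-0.5, -0.2], [-0.2, -0.5], [-0.2, -0.2], [-1.0, -1.1], [0.1, -0.4], [-0.1, -0.4]]
tray top [432.3684 313.3446  -2.0128]
[[0.0, -0.9], [-0.6, 0.4], [0.7, -0.9], [-0.1, 2.1]]
tray scene [435.5602 315.5683  -2.0047]
[[0.8, -0.2], [-0.1, 0.8], [0.0, -0.8], [-0.7, -0.8], [0.0, 0.9]]
tray both [434.6768 314.3357  -2.0014]
[[-0.6, -1.6], [-0.9, -0.2], [0.3, -2.0], [-0.2, 1.0], [0.3, -0.2], [-0.6, 0.8], [-0.5, -0.8], [-1.2, -0.7], [-0.4, 1.0]]
mug [650. 246.  85.]
dish [ 478. -329.   35.]
vial [ 705. -295.   90.]
knob [546.5 -49.5 135.2]
```

The candidates in the top crop are the long tray at crop pixel (215,120), full image (170,243), and the short one at full image (130,292). The crop confirms the long one: its length-to-width ratio matches 110 x 50, and its claws point lower right. The yellow marble is at crop (661,308), beside slot 4. Red is beside slot 2 and teal beside slot 3.

Next I turn the tool in place (z + 1.773).

```bash
cat >> h.py <<'E'
def goto(x,y,z,th):
    "delta in tool frame to world TCP (mm), tool straight down with tool-x heading th"
    s=telemetry.read_state(); R=Ro.from_quat(s['orientation']); D=Ro.from_euler('z',th)*Ro.from_euler('x',np.pi)
    print('t',round(s['t'],2),'pos',s['eef_pos'].round(1),'F',s['wrist_force'].round(1),'M',s['wrist_torque'].round(2),'open',round(s['opening'],1))
    print('shift m',(R.inv().apply(np.array([x,y,z])-s['eef_pos'])/1000).round(4),'turn',(R.inv()*D).as_rotvec().round(4))
E
python3 -m creep '[0,0,0.005,0,0,0.177,0,0,0.005,0,0,0.177,0,0,0.005,0,0,0.177,0,0,0.005,0,0,0.177,0,0,0.005,0,0,0.177,0,0,0.005,0,0,0.177,0,0,0.005,0,0,0.177,0,0,0.005,0,0,0.177,0,0,0.005,0,0,0.177,0,0,0,0,0,0.18,0,0,0,0,0,0]' 0.0854 40
python3 -c "
from h import *
goto(424.3,291.6,70,-2.0014)"
```

```text
t: 1.48
eef_pos: [124.7, 535.4, 199.8]
orientation: [-0.54, 0.842, -0.0, -0.0]
wrist_force: [0.1, 0.3, 0.1]
opening: 85.2
t 1.48 pos [124.7 535.4 199.8] F [0.1 0.3 0.1] M [-0.05 -0.03  0.02] open 85.2
shift m [ 0.0968 -0.3739  0.13  ] turn [-0.0003 -0.0009  0.0012]
```

```bash
python3 -m creep '[0.0097,-0.0374,0.005,0,0,0,0.0097,-0.0374,0.005,0,0,0,0.0097,-0.0374,0.005,0,0,0,0.0097,-0.0374,0.01,0,0,0,0.0097,-0.0374,0.01,0,0,0,0.0097,-0.0374,0.01,0,0,0,0.0097,-0.0374,0.01,0,0,0,0.0097,-0.0374,0.01,0,0,0,0.0097,-0.0374,0.01,0,0,0,0.0095,-0.0373,0.01,0,0,0,0,0,0.015,0,0,0,0,0,0.015,0,0,0,0,0,0.01,0,0,0,0,0,0,0,0,0]'
python3 -c "
from h import *
goto(424.3,291.6,20,-2.0014)
snap('top','top1');c=snap('scene','s1')
a=cv2.resize(cv2.imread('pics/top1.png')[200:275,130:230],None,fx=4,fy=4);b=cv2.resize(c['image'][115:190,285:385],None,fx=4,fy=4)
cv2.imwrite('pics/c3.png',np.hstack([a,b]))"
```

```text
t: 3.22
eef_pos: [423.1, 291.6, 74.5]
orientation: [-0.54, 0.841, -0.0, -0.001]
wrist_force: [0.5, 0.1, -0.1]
opening: 85.1
t 3.23 pos [423.1 291.6  74.5] F [ 0.5  0.1 -0.1] M [0.01 0.02 0.01] open 85.1
shift m [-0.0006 -0.0011  0.0545] turn [ 0.0005 -0.0018  0.0014]
```

View pics/c3.png

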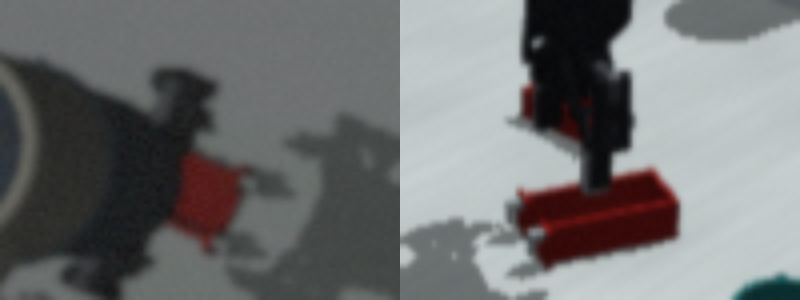

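The crop shows the open fingers straddling the tray along its width, with tips at about crop (595,190) and (545,125) in the right panel. Now I lower and grip.

```bash
python3 -m creep '[0,-0.001,0.01,0,0,0,0,0,0.015,0,0,0,0,0,0.015,0,0,0,0,0,0.0095,0,0,0,0,0,0.004,0,0,0,0,0,0,0,0,0,0,0,0,0,0,0]'
python3 -c "
from h import *
goto(424.3,291.6,20,-2.0014)"
python3 -m creep '[0,0,0,0,0,0,0,0,0,0,0,0,0,0,0,0,0,0,0,0,0,0,0,0,0,0,0,0,0,0,0,0,0,0,0,0,0,0,0,0,0,0,0,0,0,0,0,0]' 0.03 60
python3 -c "
from h import *
goto(424.3,291.6,100,-2.0014)"
```

```text
t: 4.2
eef_pos: [425.2, 291.4, 22.2]
orientation: [-0.54, 0.842, 0.0, 0.0]
wrist_force: [0.5, -0.4, -0.5]
opening: 85.4
t 4.2 pos [425.2 291.4  22.2] F [ 0.5 -0.4 -0.5] M [-0.01  0.04 -0.04] open 85.4
shift m [0.0002 0.0009 0.0022] turn [-0.0003  0.0009 -0.0003]
t: 5.2
eef_pos: [425.2, 291.4, 22.4]
orientation: [-0.54, 0.842, 0.0, 0.001]
wrist_force: [-0.9, 0.3, 6.1]
opening: 49.1
t 5.2 pos [425.2 291.4  22.4] F [-0.9  0.3  6.1] M [-0.01  0.55  0.  ] open 49.1
shift m [ 0.0001  0.0008 -0.0776] turn [-0.0004  0.001  -0.0001]
```

```bash
python3 -m creep '[0,0,-0.02,0,0,0,0,0,-0.02,0,0,0,0,0,-0.02,0,0,0,0,0,-0.02,0,0,-0.126,0,0,-0.02,0,0,-0.126,0,0,-0.007,0,0,-0.127,0,0,0,0,0,0,0,0,0,0,0,0]'
python3 -c "
from h import *
goto(537,122.6,130,-1.6224)
snap('top','top2');snap('scene','s2')"
```

```text
t: 6.2
eef_pos: [424.4, 290.7, 127.8]
orientation: [-0.688, 0.726, 0.0, -0.001]
wrist_force: [0.0, 0.3, -1.8]
opening: 49.1
t 6.2 pos [424.4 290.7 127.8] F [ 0.   0.3 -1.8] M [-0.06  0.    0.01] open 49.1
shift m [ 0.1617 -0.1216 -0.0021] turn [ 0.0013 -0.0012 -0.0031]
```

```bash
python3 -m creep '[0.02,-0.015,0,0,0,0,0.02,-0.015,0,0,0,0,0.0205,-0.0155,0,0,0,0,0.0205,-0.0155,0,0,0,0,0.0205,-0.0155,0,0,0,0,0.0205,-0.0155,0,0,0,0,0.02,-0.015,0,0,0,0,0.0197,-0.0146,0,0,0,-0.003,0,0,0,0,0,0,0,0,0,0,0,0]'
python3 - <<'E'
from h import *
goto(537,122.6,130,-1.6224)
a=snap('top','top3')['image'];b=snap('scene','s3')['image']
g=lambda i:np.clip(255*(i/255.)**.6,0,255).astype(np.uint8)
cv2.imwrite('pics/c4.png',np.hstack([cv2.resize(g(a)[150:250,220:320],None,fx=4,fy=4,interpolation=2),cv2.resize(b[140:240,220:320],None,fx=4,fy=4,interpolation=2)]))
E
```

```text
t: 7.55
eef_pos: [537.6, 123.4, 128.3]
orientation: [-0.689, 0.725, 0.0, -0.0]
wrist_force: [-0.2, 0.1, -2.1]
opening: 48.9
t 7.55 pos [537.6 123.4 128.3] F [-0.2  0.1 -2.1] M [-0.09 -0.01 -0.  ] open 48.9
shift m [ 0.0008  0.0005 -0.0017] turn [ 0.0008 -0.0002  0.0017]
```

View pics/c4.png

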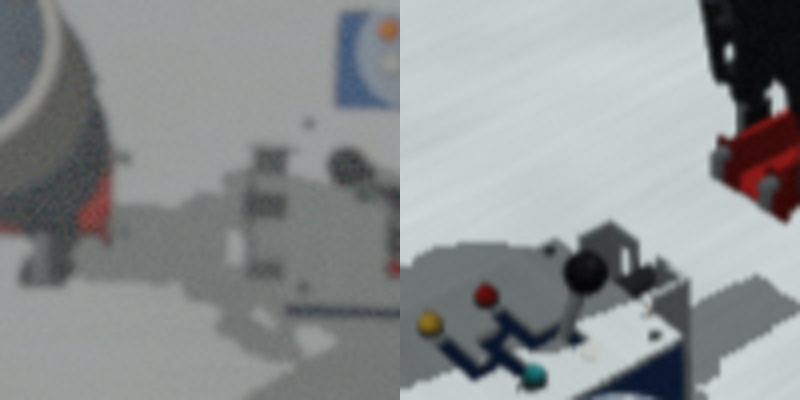

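The crop shows the tray held square, its flange corners near (108,172) and (105,240) in the left panel, with the uprights at (250-290,150-280). I'll compare these with the predicted positions.

```bash
python3 - <<'E'
from h import *
c=load('top3');s=load('s3')
R=Ro.from_euler('z',-1.6224).as_matrix()
t=np.array([537.6,123.4,122.9])+R@[-24.8,0,0]
tc=lambda p:((p-[220,150])*4).round(); sc=lambda p:((p-[220,140])*4+[400,0]).round()
for n,l in (('flange +y top',(55,32,17)),('flange -y top',(55,-32,17)),('flange +y bot',(55,32,-17)),('flange -y bot',(55,-32,-17)),('claw+ tip',(66.5,22,12)),('claw- tip',(66.5,-22,12))):
    P=t+R@np.array(l); print(n,tc(proj(c,P)),sc(proj(s,P)))
o=np.array([531.3,12.7,0])
for n,l in (('upr +30 top',(0,30,112)),('upr -30 top',(0,-30,112)),('upr +30 top back',(4,30,112)),('nose',(-3,0,58)),('knob',(62.2,35.7,133.4)),('yel',(135,-38,103))):
    P=o+R@np.array(l); print(n,tc(proj(c,P)),sc(proj(s,P)))
g=lambda i:np.clip(255*(i/255.)**.6,0,255).astype(np.uint8)
a=g(c['image']);b=s['image']
cv2.imwrite('pics/c5.png',np.hstack([cv2.resize(a[180:225,240:300],None,fx=6.66,fy=6.66,interpolation=2),cv2.resize(b[160:205,260:320],None,fx=6.66,fy=6.66,interpolation=2)]))
E
```

```text
flange +y top [114. 136.] [783. 181.]
flange -y top [110. 241.] [714. 136.]
flange +y bot [118. 146.] [782. 226.]
flange -y bot [115. 247.] [714. 180.]
claw+ tip [133. 154.] [758. 188.]
claw- tip [130. 226.] [711. 156.]
upr +30 top [247. 152.] [680. 270.]
upr -30 top [244. 247.] [617. 224.]
upr +30 top back [253. 152.] [675. 273.]
nose [243. 211.] [654. 312.]
knob [348. 139.] [603. 291.]
yel [462. 268.] [429. 322.]
```

View pics/c5.png

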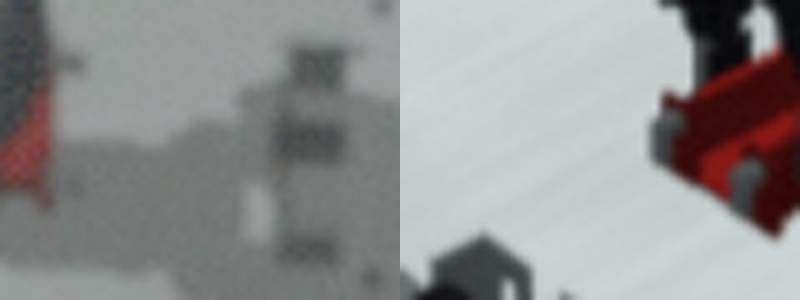

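Predicted and observed positions agree to about 1 px. The opposite 2 mm offsets of the two cameras show up for the sorter as well, so they cancel. Next is the standoff.

```bash
python3 -m creep '[0.01,0.0005,0.01,0,0,0,0.01,0,0.01,0,0,0,0.01,0,0.01,0,0,0,0.01,0,0.01,0,0,0,0.006,0,0.001,0,0,0,0,0,0,0,0,0,0,0,0,0,0,0]'
python3 -c "
from h import *
goto(534.7,77.6,87.4,-1.6224);goto(532.9,42.9,87.4,-1.6224)"
```

```text
t: 8.52
eef_pos: [535.6, 77.6, 88.2]
orientation: [-0.69, 0.724, -0.0, 0.0]
wrist_force: [0.2, -1.2, -1.5]
opening: 49.0
t 8.53 pos [535.6  77.6  88.2] F [ 0.2 -1.2 -1.5] M [-0.   -0.02  0.01] open 49.0
shift m [0.     0.0009 0.0008] turn [-0.001   0.0004  0.0027]
t 8.53 pos [535.6  77.6  88.2] F [ 0.2 -1.2 -1.5] M [-0.   -0.02  0.01] open 49.0
shift m [0.0348 0.001  0.0008] turn [-0.001   0.0004  0.0027]
```

```bash
python3 -m creep '[0.007,0.001,0.0005,0,0,0.0025,0.007,0,0,0,0,0,0.006,0,0,0,0,0,0.004,0,0,0,0,0,0.003,0,0,0,0,0,0.002,0,0,0,0,0,0,0,0,0,0,0]'
python3 -c "
from h import *
goto(532.9,42.9,87.4,-1.6224)
snap('top','top4');c=snap('scene','s4')
cv2.imwrite('pics/c6.png',cv2.resize(c['image'][170:250,240:340],None,fx=6,fy=6,interpolation=2))"
```

```text
t: 9.4
eef_pos: [532.7, 48.4, 87.3]
orientation: [-0.689, 0.725, 0.0, 0.0]
wrist_force: [0.1, 0.8, -1.9]
opening: 49.2
t 9.4 pos [532.7  48.4  87.3] F [ 0.1  0.8 -1.9] M [ 0.04  0.02 -0.02] open 49.2
shift m [ 0.0055 -0.0005 -0.0001] turn [0. 0. 0.]
```

View pics/c6.png

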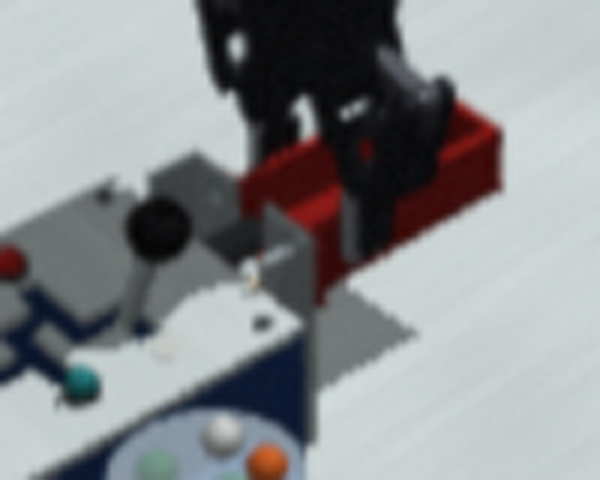

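The tray's claws have entered the slots with no contact force: the near claw shows behind the upright at about (270,250). I creep on until the back face touches.

```bash
python3 -m creep '[0.002,0,0,0,0,0,0.002,0,0,0,0,0,0.0015,0,0,0,0,0,0,0,0,0,0,0,0,0,0,0,0,0]'
python3 -c "
from h import *
goto(532.9,42.9,87.4,-1.6224)"
python3 -m creep '[0.001,0,0,0,0,0,0.001,0,0,0,0,0,0,0,0,0,0,0]'
python3 -c "
from h import *
goto(532.9,42.9,87.4,-1.6224)"
```

```text
t: 10.12
eef_pos: [532.4, 42.9, 87.3]
orientation: [-0.689, 0.725, 0.0, 0.0]
wrist_force: [-0.7, 0.2, -2.3]
opening: 48.8
t 10.12 pos [532.4  42.9  87.3] F [-0.7  0.2 -2.3] M [-0.1  -0.02 -0.02] open 48.8
shift m [ 0.     -0.0005 -0.0001] turn [-0.  0.  0.]
t: 10.5
eef_pos: [532.4, 41.7, 87.3]
orientation: [-0.689, 0.725, 0.0, 0.001]
wrist_force: [-0.6, 4.7, -1.5]
opening: 48.8
t 10.5 pos [532.4  41.7  87.3] F [-0.6  4.7 -1.5] M [ 1.61  0.32 -0.21] open 48.8
shift m [-0.0012 -0.0005 -0.0001] turn [-0.0004  0.0015 -0.0002]
```

Contact came at y = 42, against a prediction of 42.9. I ease back slightly, grip harder and press down.

```bash
python3 -m creep '[-0.0007,0,0,0,0,0,0,0,0.002,0,0,0,0,0,0.002,0,0,0,0,0,0.002,0,0,0,0,0,0.001,0,0,0,0,0,0,0,0,0]' 0.03 110
python3 -c "
from h import *
goto(532.9,42.9,72.4,-1.6224)"
python3 -m creep '[0,0,0.0015,0,0,0,0,0,0.0015,0,0,0,0,0,0.0015,0,0,0,0,0,0.0015,0,0,0,0,0,0.0015,0,0,0,0,0,0,0,0,0]'
python3 -c "
from h import *
goto(532.9,42.9,72.4,-1.6224)"
```

```text
t: 11.25
eef_pos: [533.2, 41.8, 80.8]
orientation: [-0.689, 0.725, -0.001, 0.001]
wrist_force: [1.7, 3.0, 0.1]
opening: 47.9
t 11.25 pos [533.2  41.8  80.8] F [1.7 3.  0.1] M [ 0.92 -0.55  0.03] open 47.9
shift m [-0.0011  0.0004  0.0084] turn [-0.002   0.0003  0.0006]
t: 12.0
eef_pos: [532.0, 41.7, 72.6]
orientation: [-0.689, 0.725, 0.0, -0.0]
wrist_force: [-0.9, 4.1, 0.1]
opening: 48.1
t 12.0 pos [532.   41.7  72.6] F [-0.9  4.1  0.1] M [ 1.57  0.26 -0.17] open 48.1
shift m [-0.0012 -0.0008  0.0002] turn [ 0.0006  0.0001 -0.0001]
```

```bash
for i in 1 2; do :; done; python3 -m creep '[0,0,0.001,0,0,0,0,0,0,0,0,0]'; python3 -m creep '[0,0,0.001,0,0,0,0,0,0,0,0,0]'; python3 -c "
from h import *
goto(532.9,42.9,72.4,-1.6224)"
```

```text
t: 12.25
eef_pos: [532.1, 41.7, 72.5]
orientation: [-0.689, 0.725, 0.0, 0.0]
wrist_force: [-3.9, 5.8, 6.1]
opening: 48.0
t: 12.5
eef_pos: [532.1, 41.8, 72.3]
orientation: [-0.689, 0.725, -0.0, 0.0]
wrist_force: [-6.3, 6.8, 11.4]
opening: 47.8
t 12.5 pos [532.1  41.8  72.3] F [-6.3  6.8 11.4] M [ 1.82  2.19 -0.38] open 47.8
shift m [-0.0012 -0.0007 -0.0001] turn [-0.0004  0.      0.0001]
```

```bash
python3 -m creep '[0,0,0.0015,0,0,0,0,0,0.0015,0,0,0,0,0,0,0,0,0]'; python3 -c "
from h import *
goto(532.9,42.9,72.4,-1.6224)
a=snap('top','top5')['image'];b=snap('scene','s5')['image']"
```

```text
t: 12.88
eef_pos: [532.3, 41.8, 71.9]
orientation: [-0.689, 0.725, -0.001, 0.001]
wrist_force: [-13.4, 7.7, 30.1]
opening: 48.1
t 12.88 pos [532.3  41.8  71.9] F [-13.4   7.7  30.1] M [ 2.1   4.97 -0.82] open 48.1
shift m [-0.0011 -0.0006 -0.0005] turn [-0.0018 -0.      0.0003]
```

It has bottomed at 30 N. I unload and tug up gently to check that it's locked.

```bash
python3 -m creep '[0,0,-0.002,0,0,0,0,0,-0.002,0,0,0,0,0,-0.0015,0,0,0,0,0,0,0,0,0]'; python3 -m creep '[0,0,-0.001,0,0,0,0,0,0,0,0,0]';python3 -m creep '[0,0,-0.001,0,0,0,0,0,0,0,0,0]'
```

```text
t: 13.48
eef_pos: [532.1, 41.7, 72.9]
orientation: [-0.689, 0.725, 0.0, -0.0]
wrist_force: [-1.9, 5.3, -0.8]
opening: 48.0
t: 13.72
eef_pos: [532.0, 41.7, 73.7]
orientation: [-0.689, 0.725, 0.0, -0.0]
wrist_force: [0.8, 5.4, -5.8]
opening: 47.7
t: 13.98
eef_pos: [531.9, 41.7, 74.3]
orientation: [-0.689, 0.725, 0.001, -0.0]
wrist_force: [1.4, 3.8, -9.7]
opening: 47.8
```

It resists the lift (-9.7 N against about -2 N of weight), so it's locked. I come back down, release and rise.

```bash
python3 -m creep '[0,0,0.002,0,0,0,0,0,0,0,0,0,0,0,0,0,0,0]'; python3 -m creep '[0,0,0,0,0,0,0,0,0,0,0,0,0,0,0,0,0,0,0,0,0,0,0,0,0,0,0,0,0,0,0,0,0,0,0,0]' 0.084 40; python3 -m creep '[-0.003,0,-0.01,0,0,0,-0.003,0,-0.02,0,0,0,0,0,-0.03,0,0,0,0,0,-0.04,0,0,0,0,0,-0.04,0,0,0,0,0,0,0,0,0,0,0,0,0,0,0]' 0.0 40
python3 - <<'E'
from h import *
s=snap('scene','s6');c=snap('top','top6')
goto(500,0,200,-1.6224)
R=Ro.from_euler('z',-1.6224).as_matrix()
o=np.array([531.3,12.7,0])
for n,l in (('flg+ top',(0,32,84)),('flg- top',(0,-32,84)),('front+ top level',(-110,25,84)),('front+ droop',(-110,25,73)),('front+ bot droop',(-110,25,39))):
    print(n,((proj(s,o+R@np.array(l))-[225,150])*5).round())
cv2.imwrite('pics/c7.png',cv2.resize(s['image'][150:250,225:345],None,fx=5,fy=5,interpolation=2))
E
```

```text
t: 14.35
eef_pos: [532.3, 41.7, 73.4]
orientation: [-0.689, 0.725, 0.0, -0.0]
wrist_force: [-0.9, 4.5, -3.3]
opening: 48.3
t: 15.1
eef_pos: [532.4, 41.6, 73.3]
orientation: [-0.689, 0.725, -0.0, -0.0]
wrist_force: [0.1, 0.9, 0.1]
opening: 84.4
t: 15.98
eef_pos: [532.4, 47.9, 213.4]
orientation: [-0.689, 0.725, 0.0, 0.0]
wrist_force: [-0.5, 0.6, -0.7]
opening: -0.3
t 16.07 pos [532.1  47.6 212.4] F [ 0.2 -0.3 -0.6] M [-0.04 -0.    0.02] open 0.2
shift m [0.0492 0.0296 0.0125] turn [ 0.0018 -0.0005  0.0002]
flg+ top [328. 334.]
flg- top [246. 272.]
front+ top level [484. 236.]
front+ droop [483. 253.]
front+ bot droop [481. 304.]
```

View pics/c7.png

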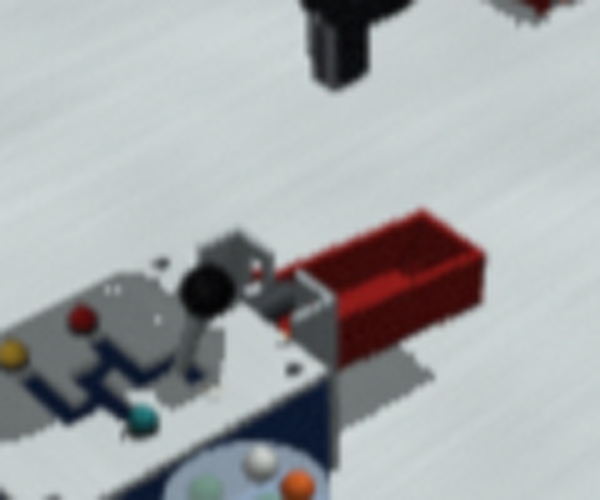

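The tray hangs locked: its free-end corner is at (484,254), where (483,253) was predicted for the locked droop. Next is the lever.

```bash
python3 - <<'E'
from h import *
c=load('top6');s=load('s6')
R=Ro.from_euler('z',-1.6224).as_matrix();o=np.array([531.3,12.7,0])
def K(x,y): v=np.array([x,y,90.]);return np.array([105,0,5])+140*v/np.linalg.norm(v)
k=tri([(load('top3'),307.5,192),(s,266.6,208.4)]); print('knob',k.round(1),(R.T@(k-o)).round(1))
W=[(-30,12.7),(-30,9),(-10,9),(-10,-9),(10,-9),(10,9),(30,9),(30,-25)]
p=None
for w in W:
    q=K(*w)
    if p is not None: print(w,q.round(1),'tool delta',((q-p)*[1,-1,-1]).round(1))
    p=q
P=o+R@K(-30,12.7);print(P.round(1)); goto(*(P+[0,0,45]),-1.6224)
E
```

```text
knob [546.5 -50.4 135.3] [ 62.2  18.4 135.3]
(-30, 9) [ 60.9  13.2 137.2] tool delta [-0.2  5.4 -0.6]
(-10, 9) [ 89.6  13.8 143.5] tool delta [28.7 -0.6 -6.2]
(-10, -9) [ 89.6 -13.8 143.5] tool delta [ 0.  27.7 -0. ]
(10, -9) [120.4 -13.8 143.5] tool delta [30.8 -0.  -0. ]
(10, 9) [120.4  13.8 143.5] tool delta [  0.  -27.7  -0. ]
(30, 9) [149.1  13.2 137.2] tool delta [28.7  0.6  6.2]
(30, -25) [147.8 -35.7 133.4] tool delta [-1.3 48.9  3.8]
[546.7 -49.3 136.6]
t 16.07 pos [532.1  47.6 212.4] F [ 0.2 -0.3 -0.6] M [-0.04 -0.    0.02] open 0.2
shift m [ 0.096  -0.0196  0.0308] turn [ 0.0018 -0.0005  0.0002]
```

```bash
python3 -m creep '[0.016,-0.0033,0,0,0,0,0.016,-0.0033,0.005,0,0,0,0.016,-0.0033,0.005,0,0,0,0.016,-0.0033,0.005,0,0,0,0.016,-0.0033,0.005,0,0,0,0.016,-0.0031,0.01,0,0,0,0,0,0,0,0,0,0,0,0,0,0,0]' 0.06 30
python3 -c "
from h import *
goto(546.6,-49.8,136,-1.6224)"
python3 -m creep '[0,0,0.015,0,0,0,0,0,0.015,0,0,0,0,0,0.01,0,0,0,0,0,0.005,0,0,0,0,0,0,0,0,0]'
python3 -m creep '[0,0,0,0,0,0,0,0,0,0,0,0,0,0,0,0,0,0,0,0,0,0,0,0,0,0,0,0,0,0]' 0.015 25
python3 -c "
from h import *
goto(546.6,-49.8,136,-1.6224)"
```

```text
t: 17.08
eef_pos: [547.4, -49.3, 183.2]
orientation: [-0.689, 0.725, 0.0, 0.0]
wrist_force: [-0.1, -0.6, -0.0]
opening: 60.1
t 17.07 pos [547.4 -49.3 183.2] F [-0.1 -0.6 -0. ] M [-0.03  0.02 -0.02] open 60.1
shift m [0.0006 0.0007 0.0472] turn [ 0.  0. -0.]
t: 17.7
eef_pos: [547.2, -49.2, 138.0]
orientation: [-0.689, 0.725, 0.0, -0.0]
wrist_force: [-0.2, 0.4, 1.0]
opening: 60.1
t: 18.32
eef_pos: [547.7, -49.2, 138.8]
orientation: [-0.689, 0.725, -0.0, 0.0]
wrist_force: [-0.7, 1.3, 3.5]
opening: 24.2
t 18.32 pos [547.7 -49.2 138.8] F [-0.7  1.3  3.5] M [0.33 0.11 0.  ] open 24.2
shift m [0.0007 0.0011 0.0028] turn [-0.0012  0.0002  0.0002]
```

Knob gripped at 24 mm opening. Now along the zigzag.

```bash
python3 -m creep '[0,0.003,-0.0003,0,0,0,0,0.0034,-0.0003,0,0,0,0,0,0,0,0,0]'
python3 -m creep '[0.006,0,-0.0015,0,0,0,0.006,0,-0.0015,0,0,0,0.006,0,-0.0012,0,0,0,0.006,-0.0003,-0.001,0,0,0,0.0047,-0.0003,-0.001,0,0,0,0,0,0,0,0,0]'
python3 -c "
from h import *
s=telemetry.read_state();R=Ro.from_euler('z',-1.6224).as_matrix()
print(R.T@(s['eef_pos']-[531.3,12.7,0]), R.T@s['wrist_force'],s['opening'])"
```

```text
t: 18.7
eef_pos: [541.7, -48.7, 139.7]
orientation: [-0.689, 0.725, -0.001, 0.001]
wrist_force: [3.2, 1.2, 4.8]
opening: 24.3
t: 19.45
eef_pos: [539.7, -77.8, 145.2]
orientation: [-0.689, 0.725, 0.0, -0.0]
wrist_force: [-0.3, 1.4, 5.3]
opening: 24.3
[ 89.97870422  13.01671257 145.17437668] [-1.37014495 -0.40134646  5.29816334] 24.31586933253608
```

```bash
python3 -m creep '[0,0.006,0,0,0,0,0,0.006,0,0,0,0,0,0.006,0,0,0,0,0,0.006,0,0,0,0,0,0.003,0,0,0,0,0,0,0,0,0,0]'
python3 -m creep '[0.006,0,0,0,0,0,0.006,0,0,0,0,0,0.006,0,0,0,0,0,0.006,0,0,0,0,0,0.0065,0,0,0,0,0,0,0,0,0,0,0]'
python3 -c "
from h import *
s=telemetry.read_state();R=Ro.from_euler('z',-1.6224).as_matrix()
print(R.T@(s['eef_pos']-[531.3,12.7,0]), R.T@s['wrist_force'],s['opening'])"
```

```text
t: 20.2
eef_pos: [512.9, -76.2, 145.1]
orientation: [-0.689, 0.725, -0.0, -0.0]
wrist_force: [2.3, -0.3, 3.3]
opening: 23.7
t: 20.95
eef_pos: [510.3, -107.1, 144.2]
orientation: [-0.688, 0.725, 0.001, -0.001]
wrist_force: [-0.9, 0.6, 1.6]
opening: 24.0
[120.69659621 -14.82298158 144.17937566] [-0.53808898 -0.9684958   1.61343233] 24.03203722705164
```

```bash
python3 -m creep '[0,-0.006,0,0,0,0,0,-0.006,0,0,0,0,0,-0.006,0,0,0,0,0,-0.006,0,0,0,0,0,-0.004,0,0,0,0,0,0,0,0,0,0]'
python3 -m creep '[0.006,0,0.001,0,0,0,0.006,0,0.001,0,0,0,0.006,0,0.0012,0,0,0,0.006,0.0002,0.0015,0,0,0,0.0045,0.0002,0.0013,0,0,0,0,0,0,0,0,0]'
python3 -c "
from h import *
s=telemetry.read_state();R=Ro.from_euler('z',-1.6224).as_matrix()
print(R.T@(s['eef_pos']-[531.3,12.7,0]), R.T@s['wrist_force'],s['opening'])"
```

```text
t: 21.7
eef_pos: [539.4, -108.0, 144.5]
orientation: [-0.689, 0.725, 0.0, -0.0]
wrist_force: [-1.8, -0.9, -0.3]
opening: 24.0
t: 22.45
eef_pos: [537.8, -137.0, 139.1]
orientation: [-0.689, 0.725, -0.0, 0.0]
wrist_force: [0.3, -0.2, -1.3]
opening: 23.9
[149.1639585   14.25457657 139.11565949] [ 0.17495014  0.31836578 -1.30718107] 23.88351274109177
```

Now to the end of slot 4: y +50 mm, with a slight bulge in x and z on the way.

```bash
python3 -m creep '[0.0003,0.007,-0.0003,0,0,0,0.0003,0.007,-0.0002,0,0,0,0,0.007,0,0,0,0,0,0.007,0.0006,0,0,0,-0.0004,0.007,0.001,0,0,0,-0.0006,0.007,0.0013,0,0,0,-0.0006,0.005,0.0013,0,0,0,-0.0003,0.003,0.0005,0,0,0,0,0,0,0,0,0]'
python3 -c "
from h import *
s=telemetry.read_state();R=Ro.from_euler('z',-1.6224).as_matrix()
print(R.T@(s['eef_pos']-[531.3,12.7,0]), R.T@s['wrist_force'],s['opening'])"
```

```text
t: 23.58
eef_pos: [488.2, -133.4, 136.1]
orientation: [-0.689, 0.725, -0.001, 0.0]
wrist_force: [1.7, -4.1, 5.5]
opening: 23.9
[148.15092173 -35.5254151  136.05260311] [4.02963054 1.92421909 5.47158626] 23.918575027120934
```

```bash
python3 -m creep '[-0.0005,0.0015,0,0,0,0,0,0.001,0,0,0,0,0,0,0,0,0,0]'
python3 -c "
from h import *
s=telemetry.read_state();R=Ro.from_euler('z',-1.6224).as_matrix()
print(R.T@(s['eef_pos']-[531.3,12.7,0]), R.T@s['wrist_force'],s['opening'])"
python3 -m creep '[0,-0.001,0,0,0,0,0,0,0,0,0,0,0,0,0,0,0,0,0,0,0,0,0,0,0,0,0,0,0,0,0,0,0,0,0,0]' 0.055 25
python3 -m creep '[0,0,-0.01,0,0,0,0,0,-0.02,0,0,0,0,0,-0.03,0,0,0,0,0,-0.04,0,0,0,-0.03,0,-0.04,0,0,0,-0.05,0,-0.02,0,0,0,-0.05,0,0,0,0,0,-0.05,0,0,0,0,0,0,0,0,0,0,0,0,0,0,0,0,0]'
python3 - <<'E'
from h import *
s=snap('scene','s7');c=snap('top','top7')
print(telemetry.read_state()['wrist_force'])
g=lambda i:np.clip(255*(i/255.)**.6,0,255).astype(np.uint8)
cv2.imwrite('pics/c8.png',np.hstack([cv2.resize(s['image'][175:255,205:325],None,fx=4,fy=4,interpolation=2),cv2.resize(g(c['image'])[165:245,275:355],None,fx=4,fy=4,interpolation=2)]))
R=Ro.from_euler('z',-1.6224).as_matrix();o=np.array([531.3,12.7,0])
P=o+R@[147.8,-35.7,133.4];print('home knob',((proj(s,P)-[205,175])*4).round(),((proj(c,P)-[275,165])*4+[480,0]).round())
E
```

```text
t: 23.95
eef_pos: [487.6, -133.1, 136.1]
orientation: [-0.689, 0.725, -0.003, 0.001]
wrist_force: [8.6, -6.2, 0.6]
opening: 24.0
[147.84807096 -36.0978646  136.12558233] [5.70662258 8.89793542 0.63592365] 24.007176388985528
t: 24.7
eef_pos: [486.2, -132.0, 134.9]
orientation: [-0.689, 0.725, 0.0, 0.0]
wrist_force: [-0.1, -0.2, -0.2]
opening: 55.2
t: 25.95
eef_pos: [495.5, 47.5, 295.4]
orientation: [-0.689, 0.725, -0.0, 0.0]
wrist_force: [-0.5, -0.2, 0.5]
opening: 54.8
[-0.29756602 -0.98507508  0.64522213]
home knob [ 67. 154.] [748. 199.]
```

View pics/c8.png

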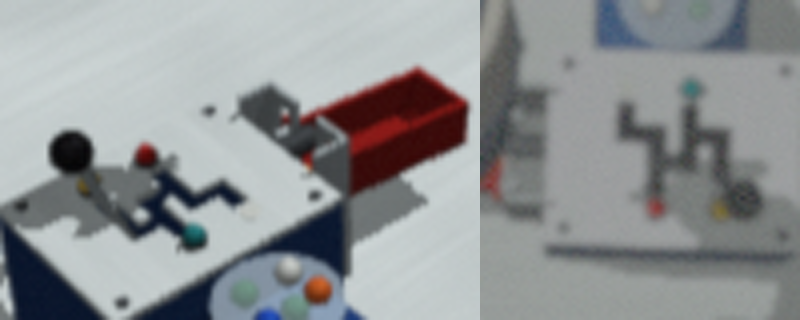

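The knob is at (71,152) and (745,200), against (67,154) and (748,199) predicted for fully home beside yellow. The tray still hangs with its drooped corner at (466,103), and the gripper is clear. Signing off.

```bash
python3 -c "
from rig import sign_off
print(sign_off())"
```

```text
the job is handed in; nothing more can be done
None
```

The larger red tray is hooked on the uprights and locked, and the selector lever is home in the slot beside the yellow marble (slot 4). Both are released, and I handed the job in at about 26 s of the 58 s allowed.

- **Tray:** it bottomed under a 30 N press and resisted a gentle upward tug. Once released, its free-end corner was within about 1 pixel in the 5x enlarged crop of the position predicted for a locked tray. I did not measure the catch itself.
- **Lever:** I felt firm contact at the slot end before letting go. In the last pictures the knob is within about 4 pixels (in the 4x crops) of its fully-home position in both camera views.
- **Final state:** the arm is clear and the wrist force is about 1 N or less, which is noise. I planned the moves to stay clear of the mug, dish and vial, and felt no unexpected contact. I did not measure their positions again at the end.
- **Disagreement:** the two cameras differed by about 3 mm on the sorter's position across its width. The tray showed a similar difference, so it cancelled out, and the claws went into the slots without touching.

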